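# Swap the oil tins on the carver's bench

### The job

The full green oil tin is lying on the red drip mat and the empty blue tin stands in its bay of the plywood tray; change them over. First stand the full tin upright on the bare bench, clear of the mat, and let go of it; then move the empty tin to stand upright on the mat; last, stand the full tin in the tray bay that the empty one left. Set the tins down gently rather than dropping them, keep the empty one upright throughout, and leave the glue bottle, brush jar, sanding block and mallet where they are.

Things in the scene. Friction and masses are not known exactly. Their poses are not given: they have to be found in the camera images.
- full_tin: Full oil tin, green with paper band and yellow cap, 0.45 kg: square body 56 x 56 mm and 120 mm tall, low steel shoulder to 126 mm, round screw cap 32 mm in diameter from 126 to 158 mm. Origin at the centre of its base; z axis from base to cap. Starts lying on a side on the mat (z axis level, its axis 28 mm above the mat's top), cap end away from the robot or sideways.
- empty_tin: Empty oil tin, blue with a paper label band and a black cap, about 0.12 kg; same shape and sizes as the full tin. Origin at the centre of its base, z axis from base to cap; it starts upright in one of the tray's bays, roughly square to the tray.
- tray: Fixed plywood tray on the bench, 96 mm (its x) by 276 mm (its y) outside, floor 6 mm thick, outer walls and two dividers 6 mm thick and 28 mm high above the bench, making three bays in a row along its y, each 84 x 84 mm inside. Origin at the centre of its underside, on the bench.
- bay0 (a point): Centre of the floor of the tray's first bay (the one at the tray's -y end), 6 mm above the bench; bays are 90 mm apart.
- bay1 (a point): Centre of the floor of the tray's middle bay, 6 mm above the bench.
- bay2 (a point): Centre of the floor of the tray's third bay (at the tray's +y end), 6 mm above the bench.
- mat: Fixed square drip mat, red with a black rim, 160 x 160 mm and 5 mm thick. Origin at the centre of its underside, on the bench.
- glue_bottle: Bystander: white round glue bottle with yellow band, 58 mm in diameter and 115 mm to the shoulder, red nozzle to 190 mm. Stands in a tray bay. Origin at the centre of its base.
- brush_jar: Bystander: amber jar of three brushes (one piece), 62 mm in diameter, 100 mm tall, the brushes' ends reaching 222 mm above its base within 30 mm of its axis. Stands in a tray bay. Origin at the centre of its base.
- sanding_block: Bystander: cork sanding block with a wooden grip, 65 mm (x) by 120 mm (y), 46 mm tall, lying on the bench. Origin at the centre of its underside.
- mallet: Bystander: round dark wooden carver's mallet standing on its head, 92 mm in diameter at most and 207 mm tall, the handle (32 mm in diameter) above 112 mm. Origin at the centre of its underside.

How it is judged:
On the way, in this order (a step that is already met when the one before it is completed fails the run):
1. the full tin stands upright on the bare bench, clear of the mat, and is let go (angle between full_tin's own z axis and vertical below 0.1 rad and linear speed of full_tin below 0.03 m/s and angular speed of full_tin below 0.3 rad/s and contact force between full_tin and the fingers below 0.2 N and height (world z) of full_tin below 0.0035 m and horizontal distance between full_tin and mat above 0.1 m), for 0.2 s.
2. the empty tin stands upright on the mat and is let go (angle between empty_tin's own z axis and vertical below 0.1 rad and linear speed of empty_tin below 0.03 m/s and angular speed of empty_tin below 0.3 rad/s and contact force between empty_tin and the fingers below 0.2 N and x of empty_tin in the frame of mat between -0.06 and 0.06 m and y of empty_tin in the frame of mat between -0.06 and 0.06 m and z of empty_tin in the frame of mat between 0 and 0.01 m), for 0.2 s.
At the end, for the whole second after the job is handed in: The full tin stands upright (within 0.1 rad) on the floor of the bay that the empty tin left, its base centre within 22 mm of the bay's centre; the empty tin stands upright (within 0.1 rad) on the mat, its base centre within 60 mm of the mat's centre along each mat axis; both at rest and released (all of step 2 and angle between full_tin's own z axis and vertical below 0.1 rad and linear speed of full_tin below 0.03 m/s and angular speed of full_tin below 0.3 rad/s and contact force between full_tin and the fingers below 0.2 N and ((horizontal distance between full_tin and bay0 below 0.022 m and z of full_tin in the frame of bay0 below 0.004 m) or (horizontal distance between full_tin and bay1 below 0.022 m and z of full_tin in the frame of bay1 below 0.004 m) or (horizontal distance between full_tin and bay2 below 0.022 m and z of full_tin in the frame of bay2 below 0.004 m))); the robot touches nothing.
It fails at once if the glue bottle, brush jar, sanding block or mallet is shifted by more than 25 mm or tipped by more than 0.3 rad (distance of any of glue_bottle, brush_jar, sanding_block, mallet from where it was at the start of the episode above 0.025 m or angle between any of glue_bottle, brush_jar, sanding_block, mallet's own z axis and vertical above 0.3 rad).
It fails at once if the empty tin is tipped by more than 0.5 rad (angle between empty_tin's own z axis and vertical above 0.5 rad).
It fails at once if a tin is dropped (moves faster than 0.5 m/s while not held by the fingers) ((linear speed of full_tin above 0.5 m/s and contact force between full_tin and the fingers below 0.2 N) or (linear speed of empty_tin above 0.5 m/s and contact force between empty_tin and the fingers below 0.2 N)).
It also fails if it takes over 72 s, if anything falls off the work surface, if the arm or the gripper's body presses on something with over 40 N, if the wrist force passes 120 N, or if a joint passes its speed limit or range.

### The arm

A 6-joint arm with a two-finger parallel gripper is mounted at the origin on the work surface. World frame = base frame: x ahead of the robot, y to its left, z up, the work surface at z = 0. Lengths are in m, angles in rad, forces in N, time in s.
With the tool pointing down it reaches from about 0.35 to 0.85 m from the base axis. Payload 8.1 kg.
Tool frame: the origin (TCP) lies at the very end of the fingers, on their centre line; the grasp point (between the pads) lies 19 mm behind it; z points along the fingers, y is the direction in which the jaws open and shut (so a half turn about z gives the same grasp; the last joint's range is limited). The gripper opens to 93 mm and grips with 3 to 60 N. Pads are 15 mm wide; open, the fingers measure 128 mm over their backs; the gripper's body (75 mm by 188 mm) begins 65 mm behind the grasp point.
Start: joints at [1.123, 0.13, 1.488, -0, 1.523, -0.085], TCP at [0.213, 0.561, 0.219] pointing down, gripper open.
Joint ranges: [-2.96, 2.96], [-0.89, 2.26], [0.02, 2.5], [-1.34, 4.48], [0, 2.73], [-2.66, 2.66]. Speed limits (rad/s): [2.39, 2.39, 2.79, 3.14, 3.14, 3.14].

### API

Orientations are given as a rotation vector (axis times angle).
In Python, from plant import * gives the robot as it stands.
- The arm moves only by the tool apply_moves, never from a script. Its argument "commands" is one flat list of numbers, 7 for each row, row after row: the shift along the world's x, y, z in cm, then the turn, a rotation vector about the world's x, y, z in rad, then the finger opening in cm, from 0 to 9.3. A call has 1 to 8 rows; each row shifts and turns the pose as measured when the row begins; what a row does not reach is not made up. A row lasts 1/8 s, in which the tool goes at most 62.5 mm and 10.7 degrees, less where a joint would pass 70% of its speed; a pose out of reach is approached as far as the arm can. A call with a gripper value outside its range is refused whole. The fingers move at their own pace and stop on an object; "squeeze" is the grip in N (left out, the last holds). Time passes only in rows, so rows that do not move let the fingers close. It gives the time, the measured TCP pose, the force and the opening at its end, in the units of the state.
- read_state(): the state, without advancing time (a new reading comes with each control period).
- read_camera(name): name is "scene" or "side" or "wrist"; returns (picture, depth): 400x640x3 uint8, blue, green, red; 400x640 float32, m along the optical axis (not along the pixel's ray), 0 where there is no reading.
- camera_model(name): a dict with "intrinsics" (3x3 intrinsics, pixels), "R" (3x3) and "t" (3): a world point X has camera coordinates R X + t. Camera axes: x right, y down, z forward; pixel columns grow to the right and rows downward; lengths in m; the calibration is good to about 2 mm. A picture is of the moment at which its call begins: read the wrist's pose just before it. camera_model takes no time and is no camera call; for the wrist camera it gives the pose at the moment of the call.
- close_job(): hands the job in, once; it reports no verdict.
Trained networks look in the newest picture that a camera, given by its name, has taken for a name from the list of things; names that differ only in an ending like _2 or _b are one class to them, and where a whole thing is asked for, a point or a joint stands for the part that bears it (a point fixed in the world has none). Each returns a list of dicts, best first, with "conf" (0 to 1); they miss things now and then, are a little off and sometimes report something else, mostly with a low value. They report only what shows in the picture. A call takes as long as a camera call.
- find_in(query, camera): "point" ([x, y, z] in m, in the coordinates of the camera as it stood for that picture, good to about 4 mm: the middle of the surface that is visible of it).
- cut_out(query, camera): "mask" (400x640 bool, what is visible of it).
- spot_point(query, camera): "point" ([x, y, z] in m, in the coordinates of the camera as it stood for that picture, good to about 4 mm: a listed point, or the origin of a listed thing).
The state is a dict: "t": time; "q": joint angles; "dq": joint speeds; "joint_torque": joint torques, N m; "tool_pos": TCP position; "orientation": TCP orientation; "force": force on the tool from outside, world axes, zero at the start; "wrist_torque": the same for the moment, N m; "opening": finger opening in m.
Only numpy, scipy, OpenCV 4.12 (cv2) and the standard library are available. Lean on these libraries where they do the work, as an engineer would, in place of code of your own. Each camera call takes 0.05 s, during which the arm holds its last target. There are 200 camera calls.

## Working session

There is one attempt and no reset: what is moved stays moved. The work goes in short steps, Python scripts to look and compute and a tool call to move; the robot and the scene stay as the last step left them, time stands still between calls to the robot, and variables do not carry over. Pictures are saved under pics/ and viewed, about 8 in all and at most 12, crops included, and the job is handed in when it is done.

Besides the shell and the picture viewer there is one more tool, called after "Call:" as name(argument=value, ...) on one line, values as JSON. apply_moves: Moves the arm, as the interface text tells. Its arguments: {"type":"object","properties":{"commands":{"type":"array"},"squeeze":{"type":"number"}},"required":["commands"]}

```bash
ls; mkdir -p pics
cat > h.py <<'E'
from plant import *
import numpy as np, cv2
def w(cam,p):
    m=camera_model(cam); return np.array(m["R"]).T@(np.array(p)-np.array(m["t"]))
def cloud(cam,depth,mask):
    m=camera_model(cam); K=np.array(m["intrinsics"]); v,u=np.nonzero(mask&(depth>0)); z=depth[v,u]
    P=np.stack([(u-K[0,2])/K[0,0]*z,(v-K[1,2])/K[1,1]*z,z],1)
    return (P-np.array(m["t"]))@np.array(m["R"])
E
python3 - <<'E'
from h import *
np.set_printoptions(precision=3,suppress=True)
print(read_state())
ims=[]
for c in ["scene","side"]:
    im,d=read_camera(c); ims.append(im)
    for n in ["full_tin","empty_tin","tray","mat","glue_bottle","brush_jar","sanding_block","mallet"]:
        r=cut_out(n,c)
        if not r: print(c,n,None); continue
        P=cloud(c,d,r[0]["mask"])
        top=P[P[:,2]>np.percentile(P[:,2],97)-.006]
        (cx,cy),sz,an=cv2.minAreaRect(P[:,:2].astype(np.float32))
        s=spot_point(n,c)
        print(c,n,round(r[0]["conf"],2),"lo",np.percentile(P,2,0),"hi",np.percentile(P,98,0),"rect",np.array([cx,cy,*sz,an]),"spot",w(c,s[0]["point"]) if s else None, s and round(s[0]["conf"],2))
    for n in ["bay0","bay1","bay2"]:
        s=spot_point(n,c); print(c,n,[(w(c,x["point"]),round(x["conf"],2)) for x in s[:1]])
    cv2.imwrite(f"pics/{c}0.png",im)
E
```

```text
pics
{'t': 0.0, 'q': array([ 1.123,  0.131,  1.489, -0.   ,  1.523, -0.085]), 'dq': array([-0.001, -0.   , -0.001, -0.   , -0.001, -0.   ]), 'joint_torque': array([ -0.001, -55.982, -49.176,   0.077,   0.035,  -0.   ]), 'tool_pos': array([0.213, 0.56 , 0.218]), 'orientation': array([-0.567, -3.09 ,  0.003]), 'force': array([ 0.444, -0.344, -0.005]), 'wrist_torque': array([ 0.049, -0.005, -0.007]), 'opening': 0.09306538278716751}
scene full_tin None
scene empty_tin 0.58 lo [0.527 0.304 0.013] hi [0.578 0.361 0.166] rect [ 0.546  0.309  0.105  0.06  82.147] spot [0.546 0.331 0.008] 0.88
scene tray 0.81 lo [0.504 0.2   0.003] hi [0.6   0.47  0.031] rect [0.551 0.333 0.097 0.276 1.289] spot [ 0.55   0.332 -0.004] 0.86
scene mat 0.81 lo [ 0.417 -0.303  0.001] hi [ 0.573 -0.167  0.009] rect [ 0.492 -0.241  0.157  0.167 88.103] spot [ 0.493 -0.244  0.001] 0.78
scene glue_bottle 0.88 lo [0.535 0.401 0.013] hi [0.571 0.451 0.185] rect [ 0.551  0.426  0.041  0.057 25.88 ] spot [0.537 0.42  0.011] 0.78
scene brush_jar 0.92 lo [0.531 0.215 0.013] hi [0.585 0.272 0.228] rect [ 0.47   0.186  0.268
[... 1023 characters left out ...]
bottle 0.57 lo [0.512 0.359 0.001] hi [0.613 0.616 0.182] rect [ 0.602  0.546  0.423  0.07  61.935] spot [0.543 0.419 0.004] 0.86
side brush_jar 0.95 lo [0.522 0.206 0.02 ] hi [0.576 0.257 0.222] rect [ 0.663  0.4    0.463  0.062 55.86 ] spot [0.55  0.237 0.003] 0.58
side sanding_block 0.61 lo [ 0.354 -0.05   0.004] hi [0.468 0.05  0.047] rect [ 0.414  0.01   0.123  0.066 44.44 ] spot [0.419 0.01  0.003] 0.77
side mallet 0.58 lo [ 0.76   0.055 -0.   ] hi [0.944 0.24  0.204] rect [ 1.038  0.323  0.745  0.089 43.895] spot [ 0.802  0.096 -0.001] 0.83
side bay0 [(array([0.549, 0.419, 0.008]), 0.83)]
side bay1 [(array([0.549, 0.419, 0.008]), 0.83)]
side bay2 [(array([0.549, 0.419, 0.008]), 0.83)]
```

View pics/scene0.png

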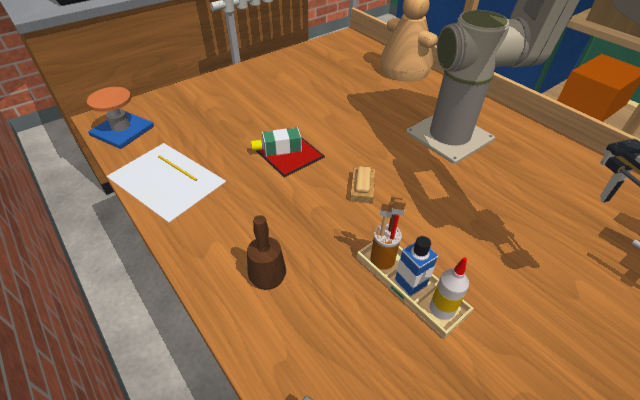

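View pics/side0.png

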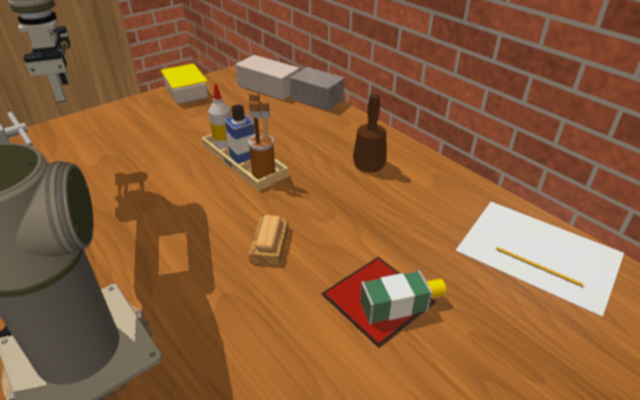

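Run:
```python
from h import *
np.set_printoptions(precision=3,suppress=True)
for c in ["scene","side"]:
    m=camera_model(c); print(c,"cam at",-np.array(m["R"]).T@m["t"])
im,d=read_camera("side"); r=cut_out("full_tin","side")
P=cloud("side",d,r[0]["mask"]); 
for lo,hi in [(0.045,.056),(0.056,.07)]:
    Q=P[(P[:,2]>lo)&(P[:,2]<hi)]; print(len(Q), cv2.minAreaRect(Q[:,:2].astype(np.float32)),np.percentile(Q,2,0),np.percentile(Q,98,0))
for q in range(2):
    im,d=read_camera("scene"); r=cut_out("full_tin","scene"); print(len(r))
    for x in r: 
        P=cloud("scene",d,x["mask"]); Q=P[P[:,2]>.052]; print(x["conf"],len(Q),cv2.minAreaRect(Q[:,:2].astype(np.float32)))
im,d=read_camera("scene"); P=cloud("scene",d,np.ones(d.shape,bool))
Q=P[(P[:,2]>.055)&(P[:,2]<.075)&(P[:,1]<-.15)&(P[:,1]>-.36)&(P[:,0]>.4)&(P[:,0]<.63)]; print(len(Q),cv2.minAreaRect(Q[:,:2].astype(np.float32)),Q.min(0),Q.max(0))
```

```text
scene cam at [1.05  0.607 0.824]
side cam at [ 0.007 -0.657  0.749]
383 ((0.515121579170227, -0.29454904794692993), (0.054874856024980545, 0.15793044865131378), 65.08552551269531) [ 0.436 -0.333  0.045] [ 0.585 -0.245  0.056]
1565 ((0.4992608428001404, -0.2838461101055145), (0.060417406260967255, 0.11994437128305435), 65.46060180664062) [ 0.441 -0.326  0.057] [ 0.554 -0.245  0.063]
1
0.9 485 ((0.5012176036834717, -0.2802380919456482), (0.061864085495471954, 0.11857512593269348), 65.49602508544922)
1
0.63 445 ((0.5016064643859863, -0.28061822056770325), (0.0624844953417778, 0.1177746057510376), 66.91592407226562)
451 ((0.5014120936393738, -0.2791982591152191), (0.06506849080324173, 0.11863775551319122), 65.14071655273438) [ 0.438 -0.327  0.055] [ 0.564 -0.228  0.066]
```

The scene view shows the green tin at about (280,142) on the red mat with its yellow cap pointing outward (left, 256,145). The tray at about (415,285) holds the jar, the blue tin and the glue bottle in a row. The side view agrees: tin at (400,295), cap at (437,289). The tin's body centre is about (0.50,-0.28) and its axis points at -25°.

Call:
apply_moves(commands=[0,0,6,0,0,-0.17,9.3,0,0,6,0,0,-0.17,9.3,1.8,-5.2,0,0,0,-0.18,9.3,1.8,-5.2,0,0,0,-0.18,9.3,1.8,-5.2,0,0,0,-0.18,9.3,1.8,-5.2,0,0,0,-0.18,9.3,1.8,-5.2,0,0,0,-0.18,9.3,1.8,-5.2,0,0,0,-0.18,9.3], squeeze=30)

```text
t: 3.3
tool_pos: [0.3214, 0.2421, 0.3413]
orientation: [-2.479, -1.925, -0.006]
force: [1.5, 0.6, 0.2]
opening: 0.093
```

Call:
apply_moves(commands=[1.8,-5.2,0,0,0,-0.18,9.3,1.8,-5.2,0,0,0,-0.18,9.3,1.8,-5.2,0,0,0,-0.18,9.3,1.8,-5.2,0,0,0,-0.18,9.3,1.8,-5.2,0,0,0,-0.18,9.3,1.8,-5.2,0,0,0,-0.18,9.3,1.8,-5.2,0,0,0,-0.18,9.3,1.8,-5.2,0,0,0,-0.18,9.3])

```text
t: 4.3
tool_pos: [0.4675, -0.1887, 0.3439]
orientation: [3.125, -0.265, 0.02]
force: [1.1, 0.5, 0.5]
opening: 0.0934
```

```bash
cat >> h.py <<'E'
from scipy.spatial.transform import Rotation as Ro
np.set_printoptions(precision=3,suppress=True)
def st():
    s=read_state(); R=Ro.from_rotvec(s["orientation"]).as_matrix()
    print("t",round(s["t"],2),"q",s["q"],"tcp",s["tool_pos"],"\nx",R[:,0],"y",R[:,1],"z",R[:,2],"grasp",s["tool_pos"]-.019*R[:,2],"F",s["force"],"op",round(s["opening"],4)); return s,R
E
python3 - <<'E'
from h import *
s,R=st()
im,d=read_camera("wrist"); cv2.imwrite("pics/w1.png",im)
P=cloud("wrist",d,np.ones(d.shape,bool))
Q=P[(P[:,2]>.055)&(P[:,2]<.075)&(P[:,1]<-.15)&(P[:,1]>-.36)&(P[:,0]>.4)&(P[:,0]<.63)]; print(len(Q),cv2.minAreaRect(Q[:,:2].astype(np.float32)),Q.min(0),Q.max(0),np.median(Q,0))
r=cut_out("full_tin","wrist")
for x in r[:1]:
    Q=cloud("wrist",d,x["mask"]); Q=Q[Q[:,2]>.05]; print(x["conf"],cv2.minAreaRect(Q[:,:2].astype(np.float32)))
E
```

```text
t 4.3 q [-0.485 -0.161  1.551 -0.     1.738  1.255] tcp [ 0.468 -0.189  0.344] 
x [ 0.986 -0.168  0.013] y [-0.168 -0.986  0.004] z [ 0.012 -0.006 -1.   ] grasp [ 0.467 -0.189  0.363] F [1.073 0.513 0.509] op 0.0934
3597 ((0.49911653995513916, -0.28949910402297974), (0.05723647400736809, 0.11988270282745361), 64.8587417602539) [ 0.435 -0.339  0.055] [ 0.563 -0.239  0.062] [ 0.501 -0.29   0.059]
0.72 ((0.49905234575271606, -0.28530609607696533), (0.056789275258779526, 0.1198810264468193), 65.409912109375)
```

Call:
apply_moves(commands=[2.2,-3.1,-3,0,0,-0.134,9.3,2.2,-3.1,-3,0,0,-0.134,9.3,2.2,-3.1,-3,0.07,0.15,0,9.3,2.2,-3.1,-3,0.07,0.15,0,9.3,0,0,0,0.07,0.15,0,9.3,0,0,0,0,0,0,9.3])

```text
t: 5.15
tool_pos: [0.547, -0.302, 0.2318]
orientation: [-2.917, 0.655, 0.632]
force: [0.1, 0.1, -1.0]
opening: 0.093
```

```bash
cat > g.py <<'E'
from h import *
s,R=st()
a=np.array([.906,-.423,0]); th=.5
z=-np.sin(th)*a-np.cos(th)*np.array([0,0,1]); y=np.array([-.423,-.906,0]); x=np.cross(y,z)
print("rot",Ro.from_matrix(np.stack([x,y,z],1)@R.T).as_rotvec())
T=np.array([.513,-.292,.035])+.019*z
for b in (.1,0): print(b,(T-b*z-s["tool_pos"])*100)
E
python3 g.py
```

```text
t 5.15 q [-0.554  0.649  0.877 -0.06   2.037  1.443] tcp [ 0.547 -0.302  0.232] 
x [ 0.823 -0.391 -0.413] y [-0.426 -0.905  0.007] z [-0.376  0.17  -0.911] grasp [ 0.554 -0.305  0.249] F [ 0.063  0.052 -0.96 ] op 0.093
rot [0.038 0.065 0.003]
0.1 [  0.119  -0.641 -12.574]
0 [ -4.225   1.387 -21.349]
```

Call:
apply_moves(commands=[0,-0.3,-4.2,0.02,0.035,0,9.3,0,-0.3,-4.2,0.02,0.035,0,9.3,0,0,-4.2,0,0,0,9.3,0,0,0,0,0,0,9.3])

```text
t: 5.65
tool_pos: [0.5502, -0.3077, 0.1123]
orientation: [-2.885, 0.638, 0.711]
force: [-0.8, 0.1, -0.4]
opening: 0.0927
```

```bash
python3 g.py
```

```text
t 5.65 q [-0.557  0.791  0.906 -0.061  1.923  1.442] tcp [ 0.55  -0.308  0.112] 
x [ 0.803 -0.374 -0.465] y [-0.422 -0.907  0.001] z [-0.421  0.195 -0.886] grasp [ 0.558 -0.311  0.129] F [-0.791  0.081 -0.36 ] op 0.0927
rot [ 0.008  0.015 -0.001]
0.1 [-0.202 -0.076 -0.617]
0 [-4.546  1.952 -9.393]
```

Call:
apply_moves(commands=[-1.1,0.5,-2.3,0,0,0,9.3,-1.1,0.5,-2.3,0,0,0,9.3,-1.1,0.5,-2.3,0,0,0,9.3,-0.9,0.4,-1.9,0,0,0,9.3,0,0,0,0,0,0,9.3])

```text
t: 6.28
tool_pos: [0.516, -0.2918, 0.0466]
orientation: [-2.91, 0.641, 0.657]
force: [-0.1, 0.7, 0.3]
opening: 0.0927
```

```bash
python3 g.py
```

```text
t 6.28 q [-0.563  0.7    1.152 -0.061  1.729  1.445] tcp [ 0.516 -0.292  0.047] 
x [ 0.819 -0.38  -0.429] y [-0.419 -0.908  0.004] z [-0.391  0.176 -0.903] grasp [ 0.523 -0.295  0.064] F [-0.126  0.734  0.346] op 0.0927
rot [ 0.028  0.05  -0.005]
0.1 [ 3.217 -1.661  5.949]
0 [-1.126  0.367 -2.827]
```

Call:
apply_moves(commands=[-0.7,0.3,-1.5,0.015,0.025,0,9.3,-0.7,0.3,-1.5,0.015,0.025,0,9.3,0,0,-0.4,0,0,0,9.3,0,0,0,0,0,0,9.3])

```text
t: 6.78
tool_pos: [0.5046, -0.2872, 0.0163]
orientation: [-2.878, 0.631, 0.728]
force: [-0.7, -0.7, 0.8]
opening: 0.0929
```

```bash
python3 g.py
```

```text
t 6.78 q [-0.565  0.76   1.141 -0.063  1.733  1.442] tcp [ 0.505 -0.287  0.016] 
x [ 0.799 -0.367 -0.476] y [-0.418 -0.908 -0.001] z [-0.431  0.2   -0.88 ] grasp [ 0.513 -0.291  0.033] F [-0.714 -0.719  0.785] op 0.0929
rot [ 0.001  0.005 -0.005]
0.1 [ 4.36  -2.118  8.976]
0 [ 0.017 -0.09   0.2  ]
```

Spot on. Close and lift.

Call:
apply_moves(commands=[0,0,0,0,0,0,4.5,0,0,0,0,0,0,4.5,0,0,0,0,0,0,4.5,0,0,0,0,0,0,4.5,0,0,3,0,0,0,4.5,0,0,4,0,0,0,4.5,0,0,5,0,0,0,4.5,0,0,5,0,0,0,4.5], squeeze=35)

```text
t: 7.78
tool_pos: [0.5009, -0.2844, 0.1831]
orientation: [-2.87, 0.628, 0.743]
force: [0.5, -0.0, -3.6]
opening: 0.0555
```

```bash
python3 g.py
```

```text
t 7.78 q [-0.565  0.609  1.046 -0.067  1.99   1.425] tcp [ 0.501 -0.284  0.183] 
x [ 0.795 -0.364 -0.486] y [-0.418 -0.908 -0.004] z [-0.44   0.206 -0.874] grasp [ 0.509 -0.288  0.2  ] F [ 0.526 -0.048 -3.6  ] op 0.0555
rot [-0.007 -0.005 -0.005]
0.1 [ 4.729 -2.398 -7.706]
0 [  0.386  -0.37  -16.481]
```

Call:
apply_moves(commands=[1,2,2,0,0,0.18,4.5,1,2,2,0,0,0.18,4.5,1,2,2,0,0,0.18,4.5,1,2,2,0,0,0.18,4.5,1,2,1,0,0,0.18,4.5,1,2,1,0,0,0.18,4.5,1,2,0,0,0,0.18,4.5,1,2,0,0,0,0.18,4.5])

```text
t: 8.78
tool_pos: [0.5838, -0.122, 0.287]
orientation: [2.445, 1.418, -0.63]
force: [0.1, 0.2, -3.8]
opening: 0.0558
```

```bash
cat > g2.py <<'E'
from h import *
s,R=st(); c,sn=np.cos(.5),np.sin(.5)
# tin axis in tool frame: at grasp a = c*x - s*z  (x=c*a - s*up, z=-s*a - c*up)
a=R@np.array([c,0,-sn]); print("tin axis",a,"az",np.degrees(np.arctan2(a[1],a[0])),"base",s["tool_pos"]-.019*R[:,2]-.075*a)
print("pitch rot",np.cross(a,[0,0,1])/np.linalg.norm(np.cross(a,[0,0,1]))*np.arccos(np.clip(a[2],-1,1)))
E
python3 g2.py
```

```text
t 8.78 q [-0.025  0.33   1.218 -0.45   1.826  0.432] tcp [ 0.584 -0.122  0.287] 
x [ 0.434  0.762 -0.481] y [ 0.867 -0.498 -0.005] z [-0.243 -0.415 -0.877] grasp [ 0.588 -0.114  0.304] F [ 0.112  0.241 -3.81 ] op 0.0558
tin axis [ 0.498  0.867 -0.002] az 60.152113994603695 base [ 0.551 -0.179  0.304]
pitch rot [ 1.364 -0.783  0.   ]
```

Call:
apply_moves(commands=[0,0.5,0,0.16,-0.092,0,4.5,0,0.5,0,0.16,-0.092,0,4.5,0,0.5,0,0.16,-0.092,0,4.5,0,0.5,0,0.16,-0.092,0,4.5,0,0.5,0,0.16,-0.092,0,4.5,0,0.5,0,0.16,-0.092,0,4.5,0,0.5,0,0.16,-0.092,0,4.5,0,0.5,0,0.16,-0.092,0,4.5])

```text
t: 9.78
tool_pos: [0.584, -0.0736, 0.2875]
orientation: [-2.076, -1.229, -1.152]
force: [0.1, 0.6, -4.2]
opening: 0.0558
```

```bash
python3 g2.py
```

```text
t 9.78 q [-0.781  0.063  1.754  0.956  1.64  -0.372] tcp [ 0.584 -0.074  0.288] 
x [0.249 0.482 0.84 ] y [ 0.87  -0.493  0.025] z [ 0.426  0.725 -0.541] grasp [ 0.576 -0.087  0.298] F [ 0.141  0.597 -4.209] op 0.0558
tin axis [0.014 0.075 0.997] az 79.48594641989268 base [ 0.575 -0.093  0.223]
pitch rot [ 0.075 -0.014  0.   ]
```

Call:
apply_moves(commands=[0,1,-3,0.075,-0.014,0,4.5,0,1,-4,0,0,0,4.5,0,0,-4,0,0,0,4.5,0,0,-4,0,0,0,4.5,0,0,-3,0,0,0,4.5,0,0,0,0,0,0,4.5])

```text
t: 10.52
tool_pos: [0.579, -0.0542, 0.0955]
orientation: [-2.022, -1.162, -1.19]
force: [-0.5, 0.9, -3.5]
opening: 0.0558
```

```bash
python3 g2.py
python3 - <<'E'
from h import *
im,d=read_camera("side"); cv2.imwrite("pics/s2.png",im[100:400,200:600])
r=cut_out("full_tin","side"); P=cloud("side",d,r[0]["mask"]); print(r[0]["conf"],np.percentile(P,[1,99],0))
E
```

```text
t 10.53 q [-0.784  0.371  1.853  1.017  1.463 -0.68 ] tcp [ 0.579 -0.054  0.095] 
x [0.247 0.412 0.877] y [ 0.867 -0.498 -0.01 ] z [ 0.433  0.763 -0.481] grasp [ 0.571 -0.069  0.105] F [-0.529  0.896 -3.516] op 0.0558
tin axis [ 0.009 -0.004  1.   ] az -22.71821664923904 base [ 0.57  -0.068  0.03 ]
pitch rot [-0.004 -0.009  0.   ]
0.74 [[ 0.53  -0.12   0.   ]
 [ 0.743  0.062  0.19 ]]
```

View pics/s2.png

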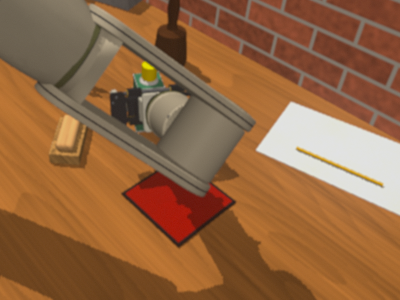

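The crop shows the tin upright in the fingers, with its cap at (150,72), clear of the mat. I'll lower it gently.

Call:
apply_moves(commands=[0,0,-1.2,0,0,0,4.5,0,0,-0.8,0,0,0,4.5,0,0,-0.3,0,0,0,4.5,0,0,0,0,0,0,4.5])

```text
t: 11.12
tool_pos: [0.5826, -0.0572, 0.0776]
orientation: [-2.024, -1.172, -1.198]
force: [0.2, 0.0, -4.5]
opening: 0.0553
```

```bash
python3 g2.py
```

```text
t 11.12 q [-0.784  0.411  1.842  1.023  1.442 -0.716] tcp [ 0.583 -0.057  0.078] 
x [0.239 0.418 0.876] y [ 0.867 -0.499  0.002] z [ 0.438  0.759 -0.482] grasp [ 0.574 -0.072  0.087] F [ 0.186  0.046 -4.475] op 0.0553
tin axis [-0.     0.003  1.   ] az 94.64740238244445 base [ 0.574 -0.072  0.012]
pitch rot [ 0.003  0.    -0.   ]
```

Call:
apply_moves(commands=[0,0,-0.5,0,0,0,4.5,0,0,-0.3,0,0,0,4.5,0,0,-0.2,0,0,0,4.5,0,0,0,0,0,0,4.5])

```text
t: 11.62
tool_pos: [0.5828, -0.0573, 0.0673]
orientation: [-2.024, -1.172, -1.199]
force: [-0.4, 0.1, -3.8]
opening: 0.0558
```

```bash
python3 g2.py
```

```text
t 11.62 q [-0.784  0.433  1.838  1.026  1.432 -0.732] tcp [ 0.583 -0.057  0.067] 
x [0.239 0.419 0.876] y [ 0.867 -0.499  0.002] z [ 0.438  0.759 -0.482] grasp [ 0.574 -0.072  0.076] F [-0.43   0.087 -3.785] op 0.0558
tin axis [-0.001  0.004  1.   ] az 101.18427884094973 base [ 0.575 -0.072  0.001]
pitch rot [ 0.004  0.001 -0.   ]
```

Not touching yet; a few mm more in small steps.

Call:
apply_moves(commands=[0,0,-0.2,0,0,0,4.5,0,0,0,0,0,0,4.5])

```text
t: 11.88
tool_pos: [0.5828, -0.0574, 0.0652]
orientation: [-2.024, -1.172, -1.199]
force: [-0.1, 0.4, -4.3]
opening: 0.0558
```

Call:
apply_moves(commands=[0,0,-0.2,0,0,0,4.5,0,0,0,0,0,0,4.5])

```text
t: 12.12
tool_pos: [0.5832, -0.0578, 0.065]
orientation: [-2.022, -1.173, -1.201]
force: [-0.2, 0.2, -4.9]
opening: 0.0561
```

Call:
apply_moves(commands=[0,0,-0.3,0,0,0,4.5,0,0,0,0,0,0,4.5])

```text
t: 12.38
tool_pos: [0.5837, -0.0582, 0.0649]
orientation: [-2.018, -1.174, -1.206]
force: [0.2, -0.8, -5.0]
opening: 0.0557
```

```bash
python3 g2.py
```

```text
t 12.38 q [-0.786  0.445  1.832  1.03   1.434 -0.742] tcp [ 0.584 -0.058  0.065] 
x [0.233 0.416 0.879] y [ 0.868 -0.497  0.006] z [ 0.44   0.761 -0.477] grasp [ 0.575 -0.073  0.074] F [ 0.244 -0.757 -4.991] op 0.0557
tin axis [-0.006  0.     1.   ] az 176.77541780702813 base [ 0.576 -0.073 -0.001]
pitch rot [ 0.     0.006 -0.   ]
```

Call:
apply_moves(commands=[0,0,0.2,0,0,0,4.5])

```text
t: 12.5
tool_pos: [0.5836, -0.0582, 0.0666]
orientation: [-2.019, -1.174, -1.205]
force: [-0.2, 0.5, -2.9]
opening: 0.0559
```

```bash
python3 g2.py
python3 - <<'E'
from h import *
im,d=read_camera("scene"); 
r=cut_out("full_tin","scene")
m=r[0]["mask"]; P=cloud("scene",d,m); print(r[0]["conf"],np.percentile(P,[1,50,99],0))
v,u=np.nonzero(m); hsv=cv2.cvtColor(im,cv2.COLOR_BGR2HSV)
c=cloud("scene",d,m&(hsv[...,0]<35)&(hsv[...,0]>22)&(hsv[...,1]>150)); print("cap",len(c),c.max(0),np.median(c,0))
y0,x0=max(v.min()-60,0),max(u.min()-90,0)
cv2.imwrite("pics/s3.png",cv2.resize(im[y0:v.max()+50,x0:u.max()+90],None,fx=3,fy=3))
E
```

```text
t 12.5 q [-0.786  0.441  1.833  1.029  1.435 -0.739] tcp [ 0.584 -0.058  0.067] 
x [0.233 0.417 0.879] y [ 0.867 -0.498  0.006] z [ 0.44   0.761 -0.477] grasp [ 0.575 -0.073  0.076] F [-0.162  0.55  -2.917] op 0.0559
tin axis [-0.006  0.001  1.   ] az 172.9933554240649 base [ 0.576 -0.073  0.001]
pitch rot [ 0.001  0.006 -0.   ]
0.85 [[ 0.507 -0.198  0.002]
 [ 0.586 -0.052  0.096]
 [ 0.613 -0.031  0.162]]
cap 169 [ 0.592 -0.051  0.164] [ 0.581 -0.061  0.156]
```

View pics/s3.png

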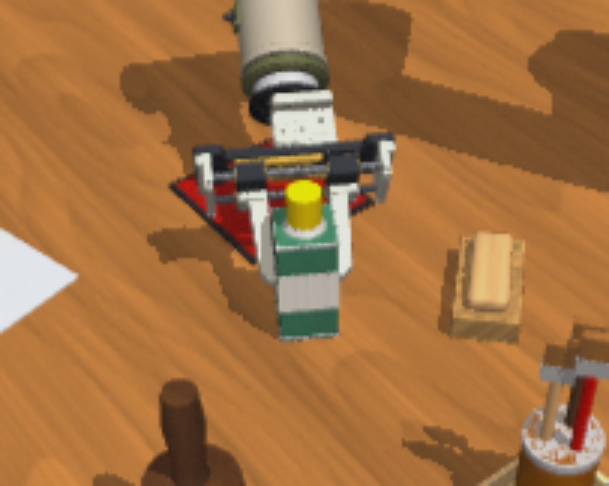

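Call:
apply_moves(commands=[0,0,3,0,0,0,4.5,1,2,0,0,-0.003,0,4.5,1,3,0,0,0,0,4.5,1,3,0,0,0,0,4.5,1,3,0,0,0,0,4.5,0,0,0,0,0,0,4.5,0,0,0,0,0,0,4.5])

```text
t: 13.48
tool_pos: [0.6239, 0.055, 0.0954]
orientation: [-2.02, -1.174, -1.206]
force: [0.6, -0.8, -3.4]
opening: 0.056
```

```bash
python3 g2.py
python3 - <<'E'
from h import *
F=[]
for i in range(4):
    read_camera("scene"); F.append(read_state()["force"][2])
print(F)
E
```

```text
t 13.47 q [-0.569  0.319  1.924  1.145  1.3   -0.632] tcp [0.624 0.055 0.095] 
x [0.233 0.417 0.878] y [ 0.867 -0.499  0.007] z [ 0.441  0.76  -0.478] grasp [0.616 0.041 0.104] F [ 0.649 -0.761 -3.436] op 0.056
tin axis [-0.006  0.002  1.   ] az 164.1572389671059 base [0.616 0.04  0.029]
pitch rot [ 0.002  0.006 -0.   ]
[np.float64(-4.1351804194777815), np.float64(-3.5068088770320904), np.float64(-4.515459694640842), np.float64(-4.549845747098236)]
```

Call:
apply_moves(commands=[0,0,-1.4,0,0.006,0,4.5,0,0,-1.2,0,0,0,4.5,0,0,-0.3,0,0,0,4.5,0,0,0,0,0,0,4.5])

```text
t: 14.18
tool_pos: [0.6243, 0.0527, 0.0647]
orientation: [-2.024, -1.167, -1.201]
force: [-2.5, -2.3, 2.3]
opening: 0.056
```

Call:
apply_moves(commands=[0,0,-0.2,0,0,0,4.5,0,0,0,0,0,0,4.5])

```text
t: 14.42
tool_pos: [0.6248, 0.0525, 0.0649]
orientation: [-2.02, -1.167, -1.204]
force: [-0.6, 0.4, -4.3]
opening: 0.0561
```

Call:
apply_moves(commands=[0,0,-0.2,0,0,0,4.5,0,0,0,0,0,0,4.5])

```text
t: 14.68
tool_pos: [0.6252, 0.0524, 0.0648]
orientation: [-2.018, -1.168, -1.207]
force: [0.9, 0.8, -4.1]
opening: 0.0558
```

```bash
python3 g2.py
python3 - <<'E'
from h import *
for cam in ["scene"]:
  im,d=read_camera(cam); m=cut_out("full_tin",cam)[0]["mask"]
  hsv=cv2.cvtColor(im,cv2.COLOR_BGR2HSV)
  g=m&(hsv[...,0]>60)&(hsv[...,0]<95)&(hsv[...,1]>80); 
  P=cloud(cam,d,g); print("green z",np.percentile(P[:,2],[0,1,3,50,97,99,100]))
  c=cloud(cam,d,m&(hsv[...,0]<35)&(hsv[...,0]>22)&(hsv[...,1]>150)); print("cap z",np.percentile(c[:,2],[50,80,90,95,99]))
  A=cloud(cam,d,np.ones(d.shape,bool)); b=A[(abs(A[:,0]-.68)<.02)&(abs(A[:,1]+.02)<.03)]; print("bench z",np.median(b[:,2]))
F=[]
for i in range(6):
    read_camera("scene"); F.append(read_state()["force"])
print(np.mean(F,0),read_state()["joint_torque"])
E
```

```text
t 14.68 q [-0.573  0.394  1.907  1.161  1.282 -0.686] tcp [0.625 0.052 0.065] 
x [0.235 0.413 0.88 ] y [ 0.866 -0.499  0.003] z [ 0.441  0.762 -0.475] grasp [0.617 0.038 0.074] F [ 0.908  0.841 -4.137] op 0.0558
tin axis [-0.006 -0.003  1.   ] az -150.36393708026694 base [ 0.617  0.038 -0.001]
pitch rot [-0.003  0.006  0.   ]
green z [0.006 0.007 0.009 0.099 0.123 0.123 0.124]
cap z [0.154 0.159 0.159 0.16  0.161]
bench z 0.0008927380264767568
[-0.909 -1.014 -0.74 ] [  0.76  -53.16  -32.99    5.023   4.335   0.016]
```

The image heights (cap about 0.159, base about 0) and the averaged force (down to about 0.7 N from 4) say the tin is on the bench. I'll release it.

Call:
apply_moves(commands=[0,0,0,0,0,0,6.5,0,0,0,0,0,0,9.3,0,0,0,0,0,0,9.3,0,0,0,0,0,0,9.3])

```text
t: 15.58
tool_pos: [0.6256, 0.0527, 0.0653]
orientation: [-2.017, -1.168, -1.208]
force: [-0.6, 0.4, 0.1]
opening: 0.0899
```

```bash
python3 g2.py
python3 - <<'E'
from h import *
im,d=read_camera("scene"); m=cut_out("full_tin","scene")[0]["mask"]
hsv=cv2.cvtColor(im,cv2.COLOR_BGR2HSV)
c=cloud("scene",d,m&(hsv[...,0]<35)&(hsv[...,0]>22)&(hsv[...,1]>150)); print("cap z",np.percentile(c[:,2],[50,80,90,95,99]),(c[c[:,2]>.155].min(0)+c[c[:,2]>.155].max(0))/2)
E
```

```text
t 15.57 q [-0.573  0.394  1.907  1.162  1.282 -0.686] tcp [0.626 0.053 0.065] 
x [0.234 0.412 0.881] y [ 0.866 -0.5    0.004] z [ 0.441  0.762 -0.474] grasp [0.617 0.038 0.074] F [-0.592  0.442  0.093] op 0.0899
tin axis [-0.006 -0.004  1.   ] az -148.6757299210345 base [ 0.618  0.039 -0.001]
pitch rot [-0.004  0.006  0.   ]
cap z [0.152 0.159 0.159 0.16  0.161] [0.618 0.044 0.158]
```

Call:
apply_moves(commands=[-1.8,-3.1,1.9,0,0,0,9.3,-1.8,-3.1,1.9,0,0,0,9.3,-1.8,-3.1,1.9,0,0,0,9.3,-1.5,-2,5,-0.156,0.09,0,9.3,0,0,5,-0.156,0.09,0,9.3,0,0,5,-0.156,0.09,0,9.3,0,0,5,-0.156,0.09,0,9.3,0,0,3,-0.156,0.09,0,9.3])

```text
t: 16.68
tool_pos: [0.548, -0.0644, 0.3529]
orientation: [-2.67, -1.487, -0.208]
force: [0.6, 0.6, -2.7]
opening: 0.0933
```

Call:
apply_moves(commands=[0,4,2,-0.156,0.09,0,9.3,0,5.5,0,0,0,0.15,9.3,0,5.5,0,0,0,0.15,9.3,0,5.5,0,0,0,0.15,9.3,0,5.5,0,0,0,0.13,9.3,0,5,0,0,0,0,9.3,0,0,0,0,0,0,9.3])

```text
t: 17.55
tool_pos: [0.5472, 0.2589, 0.3787]
orientation: [2.147, 2.254, -0.015]
force: [-0.8, -0.9, 0.1]
opening: 0.0931
```

```bash
cat > e.py <<'E'
from h import *
s,R=st()
im,d=read_camera("wrist"); cv2.imwrite("pics/w%d.png"%(s["t"]*100),im)
for n in ["empty_tin","tray"]:
    r=cut_out(n,"wrist")
    if not r: print(n,None); continue
    P=cloud("wrist",d,r[0]["mask"]); print(n,r[0]["conf"],np.percentile(P,[1,99],0).ravel())
    if n=="tray": Q=P[(P[:,2]<.034)]
    else: Q=P[(P[:,2]>.12)&(P[:,2]<.142)]
    print(n,cv2.minAreaRect(Q[:,:2].astype(np.float32)))
    p=spot_point(n,"wrist"); print(n,"spot",[w("wrist",x["point"]) for x in p[:1]])
E
python3 e.py
```

```text
t 17.55 q [ 0.376  0.138  1.192 -0.031  1.809  0.32 ] tcp [0.547 0.259 0.379] 
x [-0.048  0.998 -0.027] y [0.999 0.049 0.012] z [ 0.014 -0.027 -1.   ] grasp [0.547 0.259 0.398] F [-0.822 -0.865  0.094] op 0.0931
empty_tin 0.94 [0.519 0.298 0.006 0.577 0.355 0.165]
empty_tin ((0.5490561723709106, 0.3268284499645233), (0.057055745273828506, 0.05683314427733421), 84.94920349121094)
empty_tin spot [array([0.544, 0.326, 0.005])]
tray 0.87 [0.502 0.194 0.    0.6   0.462 0.124]
tray ((0.5525063872337341, 0.330609530210495), (0.10379274189472198, 0.2829072177410126), 1.1207536458969116)
tray spot []
```

Call:
apply_moves(commands=[0,3.5,0,0.027,0.014,-0.1,9.3,0,3.4,0,0,0,0,9.3,0,0,0,0,0,0,9.3,0,0,-5,0,0,0,9.3,0,0,-5,0,0,0,9.3,0,0,-3,0,0,0,9.3,0,0,0,0,0,0,9.3])

```text
t: 18.68
tool_pos: [0.5521, 0.3129, 0.2501]
orientation: [2.3, 2.134, 0.006]
force: [0.1, 0.3, 0.2]
opening: 0.093
```

```bash
python3 e.py
```

```text
t 18.68 q [ 0.437  0.209  1.344 -0.003  1.584  0.512] tcp [0.552 0.313 0.25 ] 
x [ 0.075  0.997 -0.   ] y [ 0.997 -0.075  0.006] z [ 0.006 -0.001 -1.   ] grasp [0.552 0.313 0.269] F [0.066 0.337 0.204] op 0.093
empty_tin 0.61 [0.521 0.303 0.013 0.579 0.361 0.169]
empty_tin ((0.5501831769943237, 0.3316447138786316), (0.056562475860118866, 0.057031258940696716), 85.26513671875)
empty_tin spot [array([0.546, 0.331, 0.011])]
tray 0.63 [0.504 0.204 0.007 0.602 0.471 0.112]
tray ((0.5528050065040588, 0.3351981043815613), (0.10476751625537872, 0.2888794541358948), 1.3736823797225952)
tray spot []
```

Call:
apply_moves(commands=[-0.2,1,0,0,0,0,9.3,-0.1,0.6,0,0,0,0,9.3,0,0,0,0,0,0,9.3])

```text
t: 19.3
tool_pos: [0.5521, 0.3336, 0.2589]
orientation: [2.296, 2.133, 0.027]
force: [-0.3, 0.3, -0.2]
opening: 0.0931
```

Call:
apply_moves(commands=[0,0,-4,0,0,0,9.3,0,0,-4,0,0,0,9.3,0,0,-4,0,0,0,9.3,0,0,-2.5,0,0,0,9.3,0,0,0,0,0,0,9.3])

```text
t: 19.92
tool_pos: [0.5519, 0.3346, 0.1115]
orientation: [2.292, 2.135, 0.031]
force: [-0.4, -0.9, 0.3]
opening: 0.0934
```

Call:
apply_moves(commands=[-0.3,-0.5,-1,0,0,0,9.3,0,0,-0.7,0,0,0,9.3,0,0,0,0,0,0,9.3])

```text
t: 20.3
tool_pos: [0.5505, 0.3302, 0.0971]
orientation: [2.291, 2.134, 0.038]
force: [0.1, 0.6, -0.4]
opening: 0.0933
```

```bash
python3 -c "
from h import *
st()"
```

```text
t 20.3 q [ 0.462  0.3    1.52  -0.003  1.295  0.534] tcp [0.55  0.33  0.097] 
x [0.071 0.997 0.011] y [ 0.997 -0.071  0.024] z [ 0.025  0.009 -1.   ] grasp [0.55  0.33  0.116] F [ 0.055  0.623 -0.429] op 0.0933
```

Call:
apply_moves(commands=[0,0,-0.6,-0.009,0.025,0,9.3,0,0,0,0,0,0,9.3,0,0,0,0,0,0,5,0,0,0,0,0,0,5,0,0,0,0,0,0,5,0,0,0,0,0,0,5,0,0,0,0,0,0,5], squeeze=15)

```text
t: 21.18
tool_pos: [0.5517, 0.3309, 0.0927]
orientation: [2.299, 2.141, 0.001]
force: [0.5, -0.9, -0.9]
opening: 0.0564
```

```bash
python3 -c "
from h import *
st()"
```

```text
t 21.18 q [0.46  0.331 1.49  0.    1.319 0.531] tcp [0.552 0.331 0.093] 
x [0.071 0.997 0.001] y [ 0.997 -0.071  0.001] z [ 0.001  0.001 -1.   ] grasp [0.552 0.331 0.112] F [ 0.517 -0.917 -0.931] op 0.0564
```

Call:
apply_moves(commands=[0,0,1.5,0,0,0,5,0,0,4,0,0,0,5,0,0,5,0,0,0,5,0,0,5,0,0,0,5,0,0,5,0,0,0,5,0,0,5,0,0,0,5,0,0,3,0,0,0,5,0,0,0,0,0,0,5])

```text
t: 22.18
tool_pos: [0.548, 0.3291, 0.3934]
orientation: [2.298, 2.141, 0.007]
force: [0.2, -1.0, -1.1]
opening: 0.0564
```

```bash
python3 -c "
from h import *
st(); im,d=read_camera('scene')
r=cut_out('empty_tin','scene')
P=cloud('scene',d,r[0]['mask']); print(r[0]['conf'],np.percentile(P,[1,99],0))"
```

```text
t 22.18 q [0.46  0.237 1.053 0.    1.847 0.531] tcp [0.548 0.329 0.393] 
x [0.071 0.997 0.002] y [ 0.997 -0.071  0.004] z [ 0.004  0.002 -1.   ] grasp [0.548 0.329 0.412] F [ 0.235 -0.993 -1.081] op 0.0564
0.87 [[0.29  0.208 0.002]
 [0.578 0.36  0.45 ]]
```

Lifted (1.1 N of weight, opening 56 mm). Across to the mat.

Call:
apply_moves(commands=[0,-3,0,0,0,0,5,-0.5,-5.5,0,0,0,0,5,-0.5,-5.5,0,0,0,0,5,-0.5,-5.5,0,0,0,0,5,-0.5,-5.5,0,0,0,0,5,-0.5,-5.5,0,0,0,0,5,-0.5,-5.5,0,0,0,0,5,-0.5,-5.5,0,0,0,0,5])

```text
t: 23.28
tool_pos: [0.5023, -0.0949, 0.3641]
orientation: [-2.275, -2.135, 0.044]
force: [0.3, 0.1, -1.4]
opening: 0.0564
```

Call:
apply_moves(commands=[-0.5,-5.5,0,0,0,0,5,-0.5,-5.5,0,0,0,0,5,-0.5,-4,0,0,0,0,5,0,-2,-2,0,0,0,5,0,0,-4,0,0,0,5,0,0,-5,0,0,0,5,0,0,-4,0,0,0,5,0,0,0,0,0,0,5])

```text
t: 24.28
tool_pos: [0.4746, -0.2699, 0.1869]
orientation: [-2.259, -2.105, 0.057]
force: [0.2, -0.0, -0.8]
opening: 0.0565
```

```bash
python3 -c "
from h import *
st()"
```

```text
t 24.27 q [-0.594  0.065  1.617 -0.024  1.519 -0.521] tcp [ 0.475 -0.27   0.187] 
x [0.071 0.997 0.009] y [ 0.995 -0.07  -0.064] z [-0.063  0.014 -0.998] grasp [ 0.476 -0.27   0.206] F [ 0.187 -0.039 -0.8  ] op 0.0565
```

Call:
apply_moves(commands=[0.9,1.2,0,-0.014,-0.063,0,5,0.9,1.2,-2,0,0,0,5,0,0,-3,0,0,0,5,0,0,-2,0,0,0,5,0,0,0,0,0,0,5])

```text
t: 24.9
tool_pos: [0.4937, -0.2437, 0.1153]
orientation: [-2.297, -2.142, 0.003]
force: [-0.0, 0.2, -1.1]
opening: 0.0564
```

```bash
python3 -c "
from h import *
st()"
```

```text
t 24.9 q [-0.551  0.072  1.743 -0.001  1.328 -0.481] tcp [ 0.494 -0.244  0.115] 
x [ 0.07   0.998 -0.001] y [ 0.998 -0.07  -0.002] z [-0.002 -0.    -1.   ] grasp [ 0.494 -0.244  0.134] F [-0.     0.159 -1.067] op 0.0564
```

Call:
apply_moves(commands=[0,0,-1,0,0,0,5,0,0,-0.8,0,0,0,5,0,0,0,0,0,0,5])

```text
t: 25.28
tool_pos: [0.495, -0.244, 0.098]
orientation: [2.296, 2.143, -0.003]
force: [0.6, -0.9, -1.4]
opening: 0.0566
```

Call:
apply_moves(commands=[0,0,-0.3,0,0,0,5,0,0,0,0,0,0,5])

```text
t: 25.52
tool_pos: [0.4954, -0.2444, 0.0956]
orientation: [2.296, 2.142, -0.002]
force: [-0.2, 0.0, -1.1]
opening: 0.0567
```

Call:
apply_moves(commands=[0,0,-0.3,0,0,0,5,0,0,0,0,0,0,5])

```text
t: 25.78
tool_pos: [0.4957, -0.2446, 0.0929]
orientation: [2.295, 2.141, -0.002]
force: [-1.0, 0.9, -0.7]
opening: 0.0567
```

Call:
apply_moves(commands=[0,0,-0.2,0,0,0,5,0,0,0,0,0,0,5])

```text
t: 26.02
tool_pos: [0.4958, -0.2449, 0.0913]
orientation: [2.295, 2.14, -0.002]
force: [-0.4, -0.7, -0.2]
opening: 0.0564
```

Call:
apply_moves(commands=[0,0,-0.1,0,0,0,5,0,0,0,0,0,0,5])

```text
t: 26.28
tool_pos: [0.4962, -0.2452, 0.0914]
orientation: [2.294, 2.14, -0.002]
force: [-0.1, -0.8, -0.8]
opening: 0.0566
```

Contact at 0.0914, as expected. Release and go up.

Call:
apply_moves(commands=[0,0,0,0,0,0,7,0,0,0,0,0,0,9.3,0,0,0,0,0,0,9.3,0,0,0,0,0,0,9.3,0,0,3,0,0,0,9.3,0,0,5,0,0,0,9.3,0,0,5,0,0,0,9.3,0,0,5,0,0,0,9.3])

```text
t: 27.28
tool_pos: [0.4921, -0.2426, 0.2696]
orientation: [-2.292, -2.138, 0.006]
force: [0.2, -0.9, -0.4]
opening: 0.0929
```

```bash
python3 -c "
from h import *
st(); im,d=read_camera('scene'); cv2.imwrite('pics/s5.png',im)
for n in ['empty_tin','full_tin']:
  r=cut_out(n,'scene'); P=cloud('scene',d,r[0]['mask']); print(r[0]['conf'],np.percentile(P,[1,99],0).ravel()); q=P[(P[:,2]>.115)&(P[:,2]<.135)]; print(n,cv2.minAreaRect(q[:,:2].astype(np.float32)))
"
```

```text
t 27.27 q [-0.55  -0.017  1.549 -0.002  1.617 -0.481] tcp [ 0.492 -0.243  0.27 ] 
x [0.07  0.998 0.002] y [ 0.998 -0.07  -0.008] z [-0.008  0.002 -1.   ] grasp [ 0.492 -0.243  0.289] F [ 0.165 -0.87  -0.391] op 0.0929
0.87 [ 0.442 -0.396 -0.     0.524 -0.213  0.164]
empty_tin ((0.49461808800697327, -0.24361851811408997), (0.060641009360551834, 0.057429663836956024), 85.6431655883789)
0.78 [0.548 0.005 0.001 0.654 0.079 0.16 ]
full_tin ((0.617654025554657, 0.042821113020181656), (0.05865433067083359, 0.057687148451805115), 61.51832580566406)
```

View pics/s5.png

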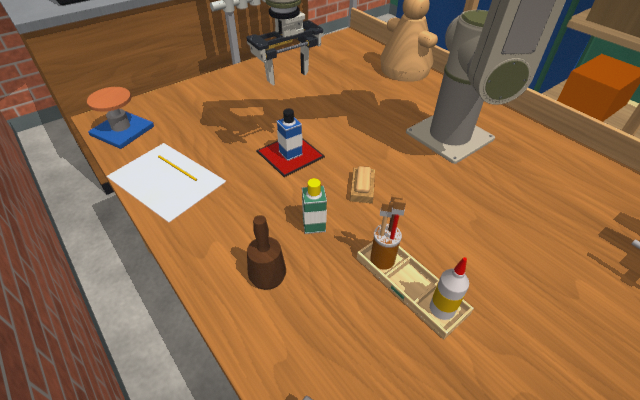

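The scene view shows the blue tin upright in the middle of the mat (290,140), the green tin standing at (314,210), and the middle bay empty at (408,280).

Call:
apply_moves(commands=[2,4.8,2,0,0,-0.072,9.3,2.1,4.8,0,0,0,-0.072,9.3,2.1,4.8,0,0,0,-0.072,9.3,2.1,4.8,0,0,0,-0.072,9.3,2.1,4.8,0,0,0,-0.072,9.3,2.1,4.8,-2,0,0,-0.072,9.3,0,0,-2,0,0,0,9.3,0,0,0,0,0,0,9.3])

```text
t: 28.42
tool_pos: [0.6166, 0.0532, 0.2376]
orientation: [-2.707, -1.572, 0.022]
force: [-0.1, -0.6, -0.7]
opening: 0.0931
```

```bash
python3 -c "
from h import *
st(); im,d=read_camera('wrist')
n='full_tin'
r=cut_out(n,'wrist'); P=cloud('wrist',d,r[0]['mask']); print(r[0]['conf'],np.percentile(P,[1,99],0).ravel()); q=P[(P[:,2]>.115)&(P[:,2]<.135)]; print(n,cv2.minAreaRect(q[:,:2].astype(np.float32)))
"
```

```text
t 28.43 q [0.001 0.192 1.386 0.003 1.582 0.52 ] tcp [0.617 0.053 0.238] 
x [ 0.496  0.869 -0.006] y [ 0.868 -0.496 -0.017] z [-0.018  0.003 -1.   ] grasp [0.617 0.053 0.257] F [-0.068 -0.592 -0.683] op 0.0931
0.82 [0.587 0.008 0.009 0.655 0.077 0.161]
full_tin ((0.6188023090362549, 0.04009738937020302), (0.057287126779556274, 0.057067908346652985), 59.86930847167969)
```

Call:
apply_moves(commands=[0.2,-1.1,0,-0.003,-0.018,0,9.3,0,0,-4,0,0,0,9.3,0,0,-4,0,0,0,9.3,0,0,-2.5,0,0,0,9.3,0,0,0,0,0,0,9.3])

```text
t: 29.15
tool_pos: [0.6229, 0.0323, 0.1406]
orientation: [2.713, 1.56, 0.025]
force: [-0.7, 0.7, 0.9]
opening: 0.0928
```

```bash
python3 -c "
from h import *
st()"
```

```text
t 29.15 q [-0.029  0.221  1.531 -0.002  1.37   0.499] tcp [0.623 0.032 0.141] 
x [0.503 0.864 0.008] y [ 0.864 -0.503  0.019] z [ 0.02  -0.003 -1.   ] grasp [0.623 0.032 0.16 ] F [-0.716  0.711  0.945] op 0.0928
```

Call:
apply_moves(commands=[-0.4,0.9,0,0.003,0.02,0,9.3,0,0,0,0,0,0,9.3,0,0,-2,0,0,0,9.3,0,0,-2,0,0,0,9.3,0,0,-1.2,0,0,0,9.3,0,0,0,0,0,0,9.3])

```text
t: 29.9
tool_pos: [0.6207, 0.0407, 0.0896]
orientation: [2.722, 1.563, 0.007]
force: [-0.5, 1.5, 1.2]
opening: 0.0932
```

```bash
python3 -c "
from h import *
st()"
```

```text
t 29.9 q [-0.017  0.276  1.563  0.     1.297  0.511] tcp [0.621 0.041 0.09 ] 
x [0.504 0.864 0.003] y [ 0.864 -0.504  0.005] z [ 0.005  0.    -1.   ] grasp [0.621 0.041 0.109] F [-0.478  1.508  1.17 ] op 0.0932
```

Call:
apply_moves(commands=[-0.1,0,-0.3,0,0,0,9.3,0,0,0,0,0,0,5,0,0,0,0,0,0,5,0,0,0,0,0,0,5,0,0,0,0,0,0,5,0,0,0,0,0,0,5], squeeze=35)

```text
t: 30.65
tool_pos: [0.6206, 0.0408, 0.088]
orientation: [2.721, 1.563, 0.01]
force: [-0.9, -0.1, -1.3]
opening: 0.0556
```

```bash
python3 -c "
from h import *
st()"
```

```text
t 30.65 q [-0.017  0.276  1.567  0.     1.292  0.511] tcp [0.621 0.041 0.088] 
x [0.504 0.864 0.004] y [ 0.864 -0.504  0.006] z [ 0.007  0.    -1.   ] grasp [0.62  0.041 0.107] F [-0.865 -0.08  -1.339] op 0.0556
```

Call:
apply_moves(commands=[0,0,1.5,0,0,0,5,0,0,4,0,0,0,5,0,0,5,0,0,0,5,0,0,5,0,0,0,5,0,0,5,0,0,0,5,0,0,5,0,0,0,5,0,0,3,0,0,0,5,0,0,0,0,0,0,5])

```text
t: 31.65
tool_pos: [0.6147, 0.0406, 0.384]
orientation: [2.723, 1.564, 0.004]
force: [-0.4, 0.4, -3.6]
opening: 0.0563
```

```bash
python3 -c "
from h import *
st()"
```

```text
t 31.65 q [-0.017  0.168  1.149 -0.     1.822  0.511] tcp [0.615 0.041 0.384] 
x [0.504 0.864 0.001] y [ 0.864 -0.504  0.003] z [ 0.003 -0.    -1.   ] grasp [0.615 0.041 0.403] F [-0.365  0.362 -3.618] op 0.0563
```

Call:
apply_moves(commands=[-1,4.8,0,0,0,0.092,5,-1.1,4.8,0,0,0,0.092,5,-1.1,4.8,0,0,0,0.092,5,-1.1,4.8,0,0,0,0.092,5,-1.1,4.8,0,0,0,0.092,5,-1,4.8,0,0,0,0.092,5,0,0,0,0,0,0,5,0,0,0,0,0,0,5])

```text
t: 32.65
tool_pos: [0.5433, 0.3341, 0.3658]
orientation: [-2.174, -2.26, 0.03]
force: [-0.0, -0.6, -5.0]
opening: 0.0558
```

```bash
python3 -c "
from h import *
st()
for c in ['scene','wrist']:
  im,d=read_camera(c)
  r=cut_out('tray',c)
  if r:
    P=cloud(c,d,r[0]['mask']); q=P[(P[:,2]>.02)&(P[:,2]<.034)]; print(c,r[0]['conf'],cv2.minAreaRect(q[:,:2].astype(np.float32)),np.percentile(q,[1,99],0).ravel())
  print([ (x['conf'],w(c,x['point'])) for x in spot_point('bay1',c)])
"
```

```text
t 32.65 q [ 0.472  0.248  1.091 -0.001  1.823  0.433] tcp [0.543 0.334 0.366] 
x [-0.038  0.999 -0.009] y [ 0.999  0.038 -0.018] z [-0.017 -0.01  -1.   ] grasp [0.544 0.334 0.385] F [-0.007 -0.622 -4.983] op 0.0558
scene 0.91 ((0.5495870113372803, 0.33256810903549194), (0.10000544041395187, 0.276760071516037), 1.19153892993927) [0.501 0.197 0.02  0.6   0.471 0.032]
[(0.84, array([0.549, 0.337, 0.006])), (0.73, array([0.546, 0.422, 0.008])), (0.66, array([0.551, 0.243, 0.013]))]
wrist 0.75 ((0.549144446849823, 0.39182138442993164), (0.09766646474599838, 0.15559479594230652), 0.8624016046524048) [0.5   0.319 0.021 0.597 0.469 0.03 ]
[(0.83, array([0.55 , 0.329, 0.009]))]
```

Call:
apply_moves(commands=[0.7,-0.2,0,0.01,-0.017,-0.015,5,0,0,-4,0,0,0,5,0,0,-5,0,0,0,5,0,0,-5,0,0,0,5,0,0,-4,0,0,0,5,0,0,0,0,0,0,5])

```text
t: 33.7
tool_pos: [0.5548, 0.3277, 0.1867]
orientation: [2.204, 2.232, 0.023]
force: [-0.3, -0.4, -3.2]
opening: 0.056
```

```bash
python3 -c "
from h import *
st()"
```

```text
t 33.7 q [0.454 0.249 1.413 0.    1.464 0.441] tcp [0.555 0.328 0.187] 
x [-0.013  1.     0.007] y [1.    0.013 0.014] z [ 0.014  0.007 -1.   ] grasp [0.555 0.328 0.206] F [-0.307 -0.39  -3.235] op 0.056
```

Call:
apply_moves(commands=[-0.4,0.3,0,-0.007,0.014,0,5,0,0,0,0,0,0,5,0,0,-2.5,0,0,0,5,0,0,-2,0,0,0,5,0,0,0,0,0,0,5])

```text
t: 34.33
tool_pos: [0.5563, 0.3333, 0.152]
orientation: [2.205, 2.231, 0.022]
force: [-0.2, -0.3, -4.0]
opening: 0.0559
```

```bash
python3 -c "
from h import *
st()"
```

```text
t 34.33 q [ 0.461  0.282  1.438 -0.     1.406  0.449] tcp [0.556 0.333 0.152] 
x [-0.012  1.     0.006] y [1.    0.012 0.014] z [ 0.014  0.007 -1.   ] grasp [0.556 0.333 0.171] F [-0.177 -0.316 -3.976] op 0.0559
```

Call:
apply_moves(commands=[-0.8,-0.1,-1,-0.007,0.016,0,5,0,0,-1,0,0,0,5,0,0,-0.6,0,0,0,5,0,0,0,0,0,0,5])

```text
t: 34.83
tool_pos: [0.5488, 0.3328, 0.1266]
orientation: [-2.208, -2.234, 0.001]
force: [0.4, -0.1, -4.2]
opening: 0.056
```

```bash
python3 -c "
from h import *
st()"
```

```text
t 34.83 q [0.465 0.299 1.465 0.001 1.378 0.453] tcp [0.549 0.333 0.127] 
x [-0.012  1.     0.   ] y [ 1.     0.012 -0.001] z [-0.001  0.    -1.   ] grasp [0.549 0.333 0.146] F [ 0.391 -0.097 -4.22 ] op 0.056
```

Call:
apply_moves(commands=[0,0,-1.1,0,0,0,5,0,0,-1,0,0,0,5,0,0,-0.5,0,0,0,5,0,0,0,0,0,0,5])

```text
t: 35.33
tool_pos: [0.5488, 0.3328, 0.0987]
orientation: [-2.208, -2.234, 0.001]
force: [-1.0, 1.2, -3.7]
opening: 0.0559
```

Call:
apply_moves(commands=[0,0,-0.3,0,0,0,5,0,0,0,0,0,0,5])

```text
t: 35.58
tool_pos: [0.549, 0.3329, 0.0958]
orientation: [-2.208, -2.234, -0.0]
force: [0.5, -0.2, -3.4]
opening: 0.056
```

Call:
apply_moves(commands=[0,0,-0.2,0,0,0,5,0,0,0,0,0,0,5])

```text
t: 35.83
tool_pos: [0.5495, 0.3332, 0.0946]
orientation: [-2.208, -2.234, -0.002]
force: [-0.5, 0.9, -3.8]
opening: 0.0558
```

Call:
apply_moves(commands=[0,0,-0.15,0,0,0,5,0,0,0,0,0,0,5])

```text
t: 36.08
tool_pos: [0.5498, 0.3337, 0.0943]
orientation: [-2.208, -2.234, -0.005]
force: [-0.0, -0.8, -3.3]
opening: 0.0562
```

Call:
apply_moves(commands=[0,0,-0.1,0,0,0,5,0,0,0,0,0,0,5])

```text
t: 36.33
tool_pos: [0.5499, 0.3341, 0.0941]
orientation: [-2.208, -2.234, -0.006]
force: [-1.0, -0.5, -0.8]
opening: 0.056
```

On the floor at 0.094, as expected. Release and withdraw straight up.

Call:
apply_moves(commands=[0,0,0,0,0,0,7,0,0,0,0,0,0,9.3,0,0,0,0,0,0,9.3,0,0,0,0,0,0,9.3,0,0,2,0,0,0,9.3,0,0,4,0,0,0,9.3,0,0,5,0,0,0,9.3,0,0,5,0,0,0,9.3])

```text
t: 37.33
tool_pos: [0.5477, 0.3323, 0.2574]
orientation: [-2.207, -2.233, 0.003]
force: [-0.0, 0.5, 0.0]
opening: 0.0931
```

Call:
apply_moves(commands=[0,0,5,0,0,0,9.3,0,0,5,0,0,0,9.3,0,-4,2,0,0,0,9.3,0,-5,0,0,0,0,9.3,0,-5,0,0,0,0,9.3,0,0,0,0,0,0,9.3,0,0,0,0,0,0,9.3])

```text
t: 38.2
tool_pos: [0.5476, 0.1896, 0.402]
orientation: [2.2, 2.229, 0.032]
force: [0.7, 0.1, -0.7]
opening: 0.0932
```

```bash
python3 -c "
from h import *
st(); im,d=read_camera('scene'); cv2.imwrite('pics/s6.png',im)
for n in ['empty_tin','full_tin']:
  r=cut_out(n,'scene'); P=cloud('scene',d,r[0]['mask']); q=P[(P[:,2]>.115)&(P[:,2]<.14)]; print(n,r[0]['conf'],np.percentile(P[:,2],[1,99]),cv2.minAreaRect(q[:,:2].astype(np.float32)))
for n in ['glue_bottle','brush_jar','sanding_block','mallet','full_tin','empty_tin']:
  s=spot_point(n,'scene'); print(n,w('scene',s[0]['point']) if s else None)
"
```

```text
t 38.2 q [0.243 0.053 1.24  0.003 1.826 0.231] tcp [0.548 0.19  0.402] 
x [-0.013  1.     0.008] y [1.    0.013 0.021] z [ 0.021  0.008 -1.   ] grasp [0.547 0.189 0.421] F [ 0.666  0.121 -0.712] op 0.0932
empty_tin 0.82 [-0.     0.164] ((0.4931327998638153, -0.24262775480747223), (0.057881999760866165, 0.05820947885513306), 84.08512878417969)
full_tin 0.65 [0.011 0.166] ((0.5491892695426941, 0.3348914682865143), (0.05820038914680481, 0.05772961676120758), 1.428239107131958)
glue_bottle [0.539 0.419 0.011]
brush_jar [0.555 0.238 0.009]
sanding_block [0.413 0.013 0.001]
mallet [0.802 0.102 0.002]
full_tin [0.546 0.337 0.004]
empty_tin [ 0.493 -0.246  0.004]
```

View pics/s6.png

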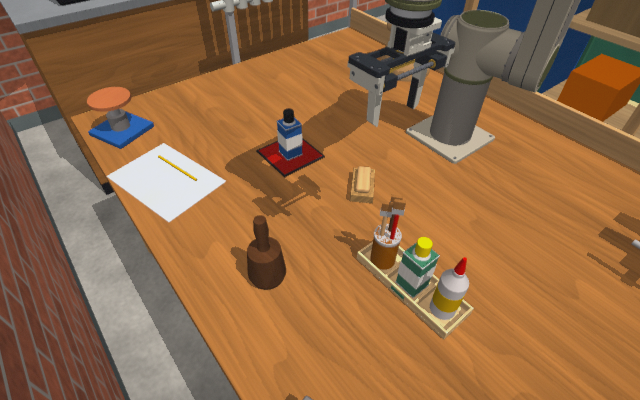

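The green tin stands in the middle bay (418,265), the blue one on the mat (290,140), the bystanders are in place and the arm is clear. Handing in.

```bash
python3 -c "
from plant import *
print(close_job())"
```

```text
the job is handed in; nothing more can be done
None
```

The tins are changed over and the job is handed in at about 38 s of the 72 s allowed; no verdict was reported. I stood the full tin on the bare bench at about (0.62, 0.04) and let go. Then I moved the empty tin upright onto the mat, and last stood the full tin in the middle bay.

**Last checks:**
- **Full tin:** upright, about 3 mm from the bay centre I measured at (0.550, 0.332).
- **Empty tin:** upright, within about 3 mm of the mat's centre.
- **Bystanders:** the glue bottle, brush jar, sanding block and mallet are within about 7 mm of where I first measured them, which is near the measuring error.
- **Robot:** gripper open and clear of everything.

**One disagreement:** during the first bench placing, single force readings did not clearly show contact. I took that for the arm touching something, lifted the tin and set it down again about 12 cm away. Image heights and averaged force then confirmed it was standing on the bench before I let go.

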